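Find the brass nut under the sliding cover of the spares case

TASK

Slide the aluminium cover plate of the blue spares case back by its black knob, without lifting it off, until it lies on the deck at the back and the three pockets are open. Then take the brass hex nut out of whichever pocket holds it, put it in the round steel dish and let go, leaving the cover open.

Things in the scene. Friction and masses are not known exactly. Their poses are not given: they have to be found in the camera images.
- case: blue case 270x276x48 mm, fixed; origin centre of underside, x away from robot. Near half: 3 pockets 100 (x) x 84, centres x -67, y -88, 0, 88; floor z 6, rims and dividers z 40. One holds the brass nut, one a dark steel nut of its size, one a red bush; order varies, hidden till the cover is back. Far half (x -17 to 129): deck at z 40. A lip 8 mm over the deck all round guides the cover, 4 mm play
- cover_knob (a point): centre of the grip of the black knob (26 mm dia, 34 tall) in the middle of the loose aluminium cover, 124 (x) x 252 x 4 mm, 0.35 kg; plate top 28 mm below this point. Starts closed over the pockets (this point near case x -65, z 72 mm), axes as the case's. Slides freely (2 to 5 N) along case +x, 125 mm to the far lip; pockets wholly clear after 110 mm
- brass_nut_centre (a point): centre, half-way up, of the loose brass hex nut, 36 mm across flats, 24 mm tall, 0.11 kg, flat in its pocket (top 12 mm above this point, at z 30 mm), 25 mm or more from the pocket's walls along case x, 15 mm along y. Two of its flats face along its own x axis, which starts within 15 degrees of the case's x
- dish: round shallow steel dish, fixed to the bench left or right of the case, 138 mm across the rim, 16 mm tall. Origin: centre of its underside, on the bench top; its floor is 4 mm above, about 122 mm across
There are look-alikes about, which are no part of the job. Leave any green or pink look-alike of the dish alone.

How it is judged (in metres and radians):
On the way:
1. the cover is slid back on the case (its middle at least 30 mm beyond the middle of the case, pockets open) while the nut still lies in its pocket (x of cover_knob in the frame of case above 0.03 m and distance of brass_nut_centre from where it was at the start of the episode below 0.03 m), for 0.2 s.
At the end, for the whole second after the job is handed in: The brass nut lies still in the dish (its centre within 52 mm of the dish's centre and below 30 mm), and the cover lies flat on the case's deck, its knob at least 30 mm beyond the middle of the case (slid 95 mm or more), so that the pockets are open (horizontal distance between brass_nut_centre and dish below 0.052 m and z of brass_nut_centre in the frame of dish below 0.03 m and linear speed of brass_nut below 0.02 m/s and x of cover_knob in the frame of case above 0.03 m and z of cover_knob in the frame of case below 0.08 m and angle between cover_knob's own z axis and vertical below 0.12 rad); the robot touches nothing.
It fails at once if the cover is lifted off the case (20 mm) or tipped (15 degrees) (z of cover_knob in the frame of case above 0.092 m or angle between cover_knob's own z axis and vertical above 0.26 rad).
It also fails if it takes over 45 s, if anything falls off the work surface, if the arm or the gripper's body presses on something with over 40 N, if the wrist force passes 120 N, or if a joint passes its speed limit or range.

ROBOT

A 7-joint arm with a two-finger parallel gripper is mounted at the origin on the work surface. World frame = base frame: x ahead of the robot, y to its left, z up, the work surface at z = 0. Lengths are in m, angles in degrees, forces in N, time in s.
With the tool pointing down it reaches from about 0.4 to 0.85 m from the base axis. Payload 4.5 kg.
Tool frame: the origin (TCP) lies at the very end of the fingers, on their centre line; the grasp point (between the pads) lies 19 mm behind it; z points along the fingers, y is the direction in which the jaws open and shut (so a half turn about z gives the same grasp; the last joint's range is limited). The gripper opens to 85 mm and grips with 20 to 120 N. Pads are 22 mm wide; open, the fingers measure 114 mm over their backs; the gripper's body (76 mm by 85 mm) begins 54 mm behind the grasp point. The pads swing forward as they close: fully open they stand 13 mm farther back than shut.
Start: joints at [76.593, 39.483, -11.15, 89.685, 9.013, 51.709, -12.324], TCP at [0.165, -0.603, 0.231] pointing down, gripper open.
Joint ranges: [-172.22, 172.22], [-26.19, 119.32], [-84.43, 86.54], [7.71, 146.69], [-57.33, 237.33], [2.42, 119.75], [-152.13, 152.13]. Speed limits (degrees/s): [147.25, 147.25, 180, 180, 180, 180, 180].

INTERFACE

Orientations are given as [roll, pitch, yaw] about the fixed x, y, z axes, in that order (R = Rz(yaw) Ry(pitch) Rx(roll)).
In Python, from workcell import sense, vision, workorder gives the robot as it stands.
- The arm moves only by the tool carry_out, never from a script. Its argument "targets" is a list of rows, each a list of 7 numbers: the shift along the tool's x, y, z in cm, then the turn, a rotation vector about the tool's x, y, z in degrees, then the finger opening in cm, from 0 to 8.54. A call has 1 to 20 rows; each row shifts and turns the commanded pose from where the row before left it, along the tool's axes as they then stand; what a row does not reach is not made up. A row lasts 1/8 s, in which the tool goes at most 62.5 mm and 10.7 degrees, less where a joint would pass 70% of its speed; a pose out of reach is approached as far as the arm can. A call is refused whole if a number of a shift passes 6.25 or a number of a turn 10.7, either way. A call with a gripper value outside its range is refused whole. The fingers move at their own pace and stop on an object; "newtons" is the grip in N (left out, the last holds). Time passes only in rows, so rows that do not move let the fingers close. It gives the time, the measured TCP pose, the force and the opening at its end, in the units of the state.
- sense(): the state, without advancing time (a new reading comes with each control period).
- vision.capture(name): name is "scene" or "side" or "wrist"; returns a dict with "image" (420x560x3 uint8, red, green, blue), "fx", "fy", "cx", "cy" (pixels), "k1" (the pictures are not rectified: a ray, as slopes to the right and down, at radius r is drawn at 1 + k1 r^2 times it, then the intrinsics apply), "world_from_camera" (4x4, takes a point from camera to world coordinates). Camera axes: x right, y down, z forward; pixel columns grow to the right and rows downward; lengths in m; the calibration is good to about 2 mm. A picture is of the moment at which its call begins. There is no depth.
- workorder.close_job(): hands the job in, once; it reports no verdict.
The state is a dict: "clock": time; "joint_positions": joint angles; "joint_vel": joint speeds; "tau": joint torques, N m; "position": TCP position; "tool_rot": TCP orientation; "force": force on the tool from outside, world axes, zero at the start; "torque": the same for the moment, N m; "opening": finger opening in m.
Only numpy, scipy, OpenCV 4.12 (cv2) and the standard library are available. Lean on these libraries where they do the work, as an engineer would, in place of code of your own. Each camera call takes 0.05 s, during which the arm holds its last target.

## Working session

There is one attempt and no reset: what is moved stays moved. The work goes in short steps, Python scripts to look and compute and a tool call to move; the robot and the scene stay as the last step left them, time stands still between calls to the robot, and variables do not carry over. Pictures are saved under pics/ and viewed, and the job is handed in when it is done.

Besides the shell and the picture viewer there is one more tool, called after ">>>" as name(argument=value, ...) on one line, values as JSON. carry_out: Moves the arm, as the interface text tells. Its arguments: {"type":"object","properties":{"targets":{"type":"array","items":{"type":"array","items":{"type":"number"}}},"newtons":{"type":"number"}},"required":["targets"]}

```bash
mkdir -p pics; ls; cat > h.py <<'E'
import numpy as np, cv2
from workcell import sense, vision, workorder
def cap(n,f):
    d=vision.capture(n); cv2.imwrite('pics/'+f+'.png',d['image'][:,:,::-1]); np.save('pics/'+f+'.npy',d,allow_pickle=True); return d
def load(f): return np.load('pics/'+f+'.npy',allow_pickle=True).item()
def ray(d,u,v):
    K=np.array([[d['fx'],0,d['cx']],[0,d['fy'],d['cy']],[0,0,1.]])
    p=cv2.undistortPoints(np.array([[[u,v]]],float),K,np.array([d['k1'],0,0,0.]))[0,0]
    # k1 model same as opencv
    T=np.array(d['world_from_camera']); r=T[:3,:3]@np.array([p[0],p[1],1]); return T[:3,3],r
def onz(d,u,v,z):
    o,r=ray(d,u,v); return o+r*(z-o[2])/r[2]
def tri(obs):
    A=np.zeros((3,3));b=np.zeros(3)
    for d,u,v in obs:
        o,r=ray(d,u,v); r=r/np.linalg.norm(r); P=np.eye(3)-np.outer(r,r); A+=P;b+=P@o
    x=np.linalg.solve(A,b); 
    return x,[np.linalg.norm((np.eye(3)-np.outer(r/np.linalg.norm(r),r/np.linalg.norm(r)))@(x-o)) for o,r in [ray(*q) for q in obs]]
E
python3 - <<'E'
from h import *
for n in ['scene','side','wrist']:
    d=cap(n,n+'0'); print(n,d['fx'],d['k1'],np.round(d['world_from_camera'],3).tolist())
print(sense())
E
```

```text
pics
scene 463.07796124340064 -0.07234922207445854 [[-0.04, 0.575, -0.818, 1.588], [0.999, 0.012, -0.04, 0.147], [-0.013, -0.818, -0.575, 0.831], [0.0, 0.0, 0.0, 1.0]]
side 427.90699173192064 -0.037597241547535826 [[-0.754, -0.352, 0.555, -0.127], [-0.657, 0.415, -0.629, 0.788], [-0.009, -0.839, -0.544, 0.657], [0.0, 0.0, 0.0, 1.0]]
wrist 355.39657041800376 -0.05529826550290053 [[0.265, -0.925, -0.271, 0.234], [-0.964, -0.255, -0.074, -0.584], [-0.001, 0.281, -0.96, 0.373], [0.0, 0.0, 0.0, 1.0]]
{'clock': 0.15, 'joint_positions': array([ 76.59257987,  39.52302271, -11.14759356,  89.7297479 ,
         9.01323663,  51.7106188 , -12.32350878]), 'joint_vel': array([ 0.08041524, -0.13078583, -0.05209683, -0.19234669, -0.06872664,
       -0.0535053 ,  0.01003331]), 'tau': array([-1.32706056e-03, -5.39938688e+01, -1.26866832e+00, -1.58717859e+01,
        9.19948885e-03,  6.48472749e-03, -3.84494297e-05]), 'position': array([ 0.16523382, -0.60225433,  0.23066628]), 'tool_rot': array([-1.79918739e+02,  5.23545862e-03,  1.53503174e+01]), 'force': array([-0.09138026, -0.8605234 ,  0.07460203]), 'torque': array([0.04702951, 0.01184706, 0.02475585]), 'opening': 0.0849477039520956}
```

View pics/scene0.png

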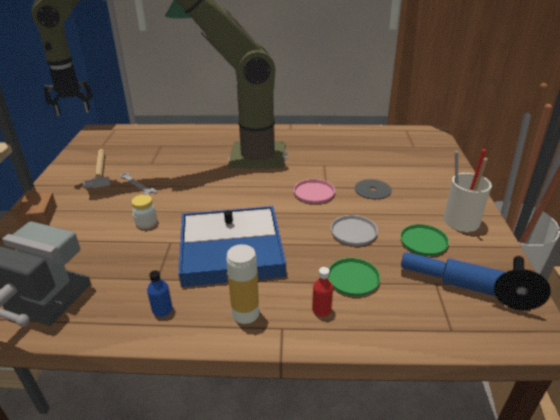

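View pics/side0.png

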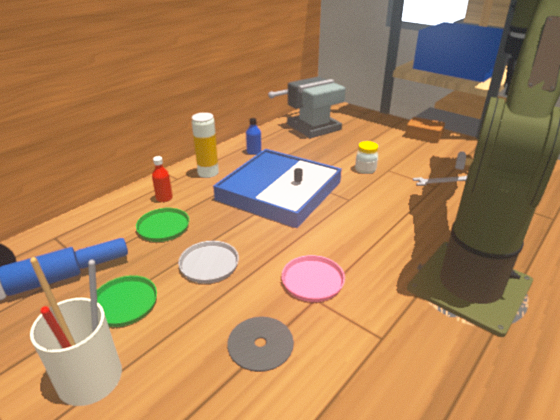

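View pics/wrist0.png

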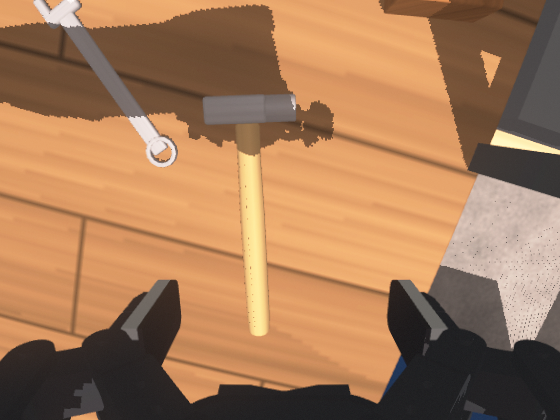

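The scene view shows the case at about (232,244), the closed cover with its knob at (228,217), the steel dish at (354,230), and a bottle and yellow-capped jar near the case. Side view: knob at (298,175), dish at (209,262).

```bash
python3 - <<'E'
from h import *
for n in ['scene0','side0']:
    d=load(n); im=d['image']; hsv=cv2.cvtColor(im,cv2.COLOR_RGB2HSV)
    w=((hsv[:,:,1]<50)&(hsv[:,:,2]>110)).astype(np.uint8)
    cnt,_=cv2.findContours(w,0,2)
    dish=(354,230) if 'scene' in n else (209,262); plate=(250,225) if 'scene' in n else (285,195)
    for nm,pt in (('dish',dish),('plate',plate)):
        best=[c for c in cnt if cv2.contourArea(c)>300 and cv2.pointPolygonTest(c,pt,True)>-20]
        for c in best:
            print(n,nm,cv2.contourArea(c),cv2.boundingRect(c))
            if nm=='dish':
                h=cv2.convexHull(c); P=np.array([onz(d,*p[0],0.016)[:2] for p in h]);
                (x,y),r=cv2.minEnclosingCircle(P.astype(np.float32)); print(' rim circle',x,y,r)
            else:
                h=cv2.convexHull(c);P=np.array([onz(d,*p[0],0.044)[:2] for p in h]).astype(np.float32)
                print(' plate rect z44',cv2.minAreaRect(P*1000))
    b=((hsv[:,:,0]>100)&(hsv[:,:,0]<130)&(hsv[:,:,1]>120)).astype(np.uint8)
    cnt,_=cv2.findContours(b,0,2)
    cs=(200,262) if 'scene' in n else (250,200)
    for c in cnt:
        if cv2.contourArea(c)>300 and cv2.pointPolygonTest(c,cs,True)>-30:
            print('case blob',cv2.boundingRect(c))
    k=(hsv[:,:,2]<60).astype(np.uint8)
    x0,y0,x1,y1=(215,200,245,235) if 'scene' in n else (285,160,310,195)
    ys,xs=np.nonzero(k[y0:y1,x0:x1]); print('knob',xs.min()+x0,xs.max()+x0,ys.min()+y0,ys.max()+y0,xs.mean()+x0,ys.mean()+y0)
    c0=im[170:290,160:320] if 'scene' in n else im[140:230,200:350]
    cv2.imwrite('pics/%s_z.png'%n,cv2.resize(c0,None,fx=5,fy=5,interpolation=2)[:,:,::-1])
E
```

```text
scene0 dish 917.0 (331, 215, 47, 29)
 rim circle 0.4872157573699951 0.3195469379425049 0.07011643797159195
scene0 plate 887.5 (226, 244, 31, 37)
 plate rect z44 ((675.3136596679688, 7.91741943359375), (145.52413940429688, 77.10072326660156), 7.730588436126709)
scene0 plate 2174.5 (184, 208, 92, 35)
 plate rect z44 ((513.5132446289062, -43.818359375), (133.9681854248047, 257.174560546875), 9.846658706665039)
case blob (179, 207, 106, 79)
knob 225 231 211 223 228.06172839506172 216.76543209876544
side0 dish 1835.0 (179, 241, 59, 42)
 rim circle 0.4823029637336731 0.3265436291694641 0.07270804792642593
side0 plate 2051.5 (256, 160, 81, 51)
 plate rect z44 ((513.7622680664062, -43.97673034667969), (128.42788696289062, 259.2938232421875), 9.732019424438477)
case blob (215, 126, 82, 74)Traceback (most recent call last):
  File "<stdin>", line 25, in <module>
    return umr_minimum(a, axis, None, out, keepdims, initial, where)
ValueError: zero-size array to reduction operation minimum which has no identity
```

View pics/scene0_z.png

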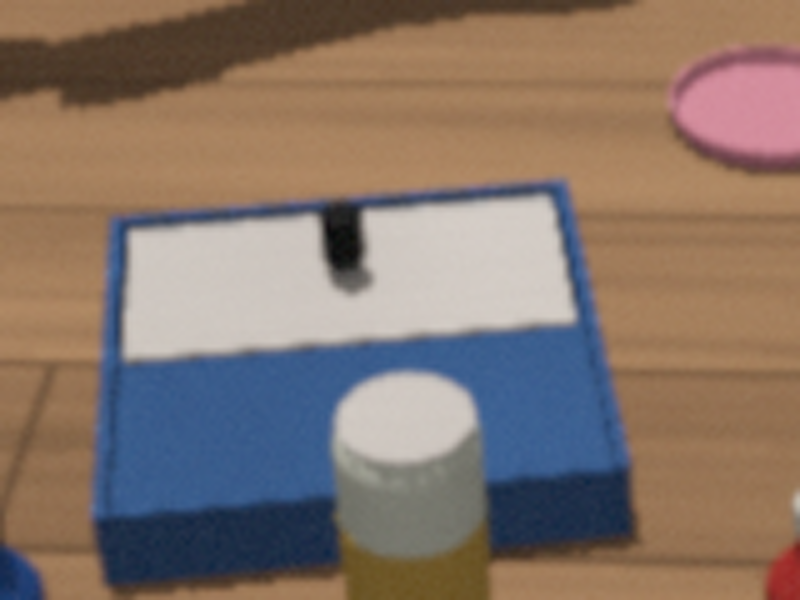

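```bash
python3 - <<'E'
from h import *
s=load('scene0');d=load('side0')
print('knob tri',tri([(s,228,216.5),(d,298,175)]))
# bottle base in scene ~ (245,318), in side ~(207,175); cap top scene (242,255) side (204,118)
print('bottle base',onz(s,245,317,0),onz(d,207,174,0)); print('cap',tri([(s,242,255),(d,204,119)]))
print('jar base',onz(s,145,224,0),tri([(s,142,201),(d,368,147)]))
hsv=cv2.cvtColor(d['image'],cv2.COLOR_RGB2HSV)
cv2.imwrite('pics/side0_z.png',cv2.resize(d['image'][140:230,200:350],None,fx=5,fy=5,interpolation=2)[:,:,::-1])
a=np.radians(9.8);R=np.array([[np.cos(a),-np.sin(a)],[np.sin(a),np.cos(a)]])
c=np.array([.5136,-.0439])-R@[-.065,0]; print('case',c)
for x,y in [(-135,-138),(-135,138),(135,138),(135,-138)]:
    p=np.r_[c+R@[x/1e3,y/1e3],.048]
    for n,q in(('s',s),('d',d)):
        T=np.linalg.inv(q['world_from_camera']); pc=T[:3,:3]@p+T[:3,3]; m=pc[:2]/pc[2]; m=m*(1+q['k1']*(m@m)); print(x,y,n,m[0]*q['fx']+q['cx'],m[1]*q['fy']+q['cy'])
E
```

```text
knob tri (array([ 0.51308435, -0.04334014,  0.07025232]), [np.float64(0.0011462224453001608), np.float64(0.0011462224453000296)])
bottle base [0.82779916 0.03077375 0.        ] [0.81288174 0.0391171  0.        ]
cap (array([0.81173453, 0.0311598 , 0.18087621]), [np.float64(0.0015377538528677337), np.float64(0.0015377538528676235)])
jar base [ 0.45779901 -0.31430105  0.        ] (array([ 0.44874466, -0.31155596,  0.07810319]), [np.float64(0.0007967030192676065), np.float64(0.0007967030192675368)])
case [ 0.57765151 -0.03283638]
-135 -138 s 181.34889794717557 213.5914808107283
-135 -138 d 340.74888155932024 167.40722011331655
-135 138 s 273.02112584085097 205.81685970890885
-135 138 d 296.33299711541656 212.18811188786552
135 138 s 286.1913759217001 263.7957994377771
135 138 d 211.83410911469787 184.68139041814067
135 -138 s 177.59222616589147 274.18618690743205
135 -138 d 264.4404743045273 147.57381134372352
```

```bash
sleep 1
```

```text
(no output)
```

View pics/side0_z.png

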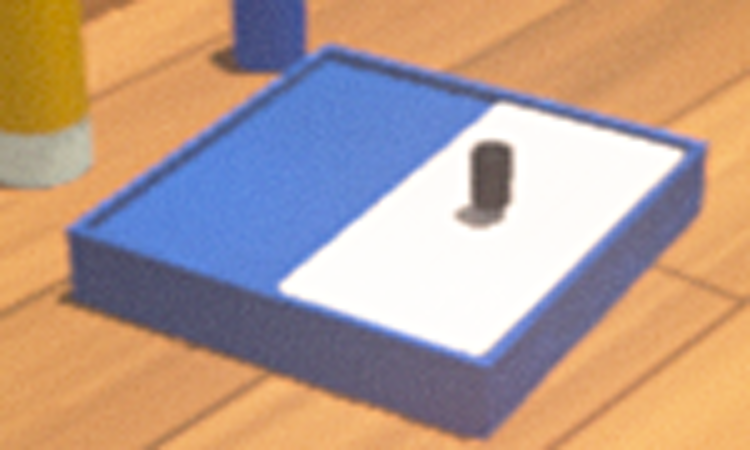

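>>> carry_out(targets=[[0,0,0,0,0,5.5,8.5],[3.13,-3.51,0,0,0,0,8.5],[3.13,-3.51,0,0,0,0,8.5],[3.13,-3.51,0,0,0,0,8.5],[3.13,-3.51,0,0,0,0,8.5],[3.13,-3.51,0,0,0,0,8.5],[3.13,-3.51,0,0,0,0,8.5],[3.13,-3.51,0,0,0,0,8.5],[3.13,-3.51,0,0,0,0,8.5],[3.13,-3.51,0,0,0,0,8.5],[3.13,-3.51,0,0,0,0,8.5],[3.13,-3.51,0,0,0,0,8.5],[3.13,-3.51,0,0,0,0,8.5],[3.13,-3.51,0,0,0,0,8.5],[3.13,-3.51,0,0,0,0,8.5],[0,0,0,0,0,0,8.5],[0,0,0,0,0,0,8.5]])

```text
clock: 2.28
position: [0.5124, -0.0443, 0.231]
tool_rot: [180.0, 0.1, 9.8]
force: [-0.0, -0.5, 0.2]
opening: 0.0849
```

>>> carry_out(targets=[[0,0,4.4,0,0,0,8.5],[0,0,4.4,0,0,0,8.5],[0,0,4.4,0,0,0,8.5],[0,0,3.0,0,0,0,6],[0,0,1.5,0,0,0,4],[0,0,0,0,0,0,2],[0,0,0,0,0,0,2],[0,0,0,0,0,0,2],[0,0,0,0,0,0,2]], newtons=25)

```text
clock: 3.4
position: [0.5133, -0.0437, 0.0548]
tool_rot: [180.0, -0.0, 9.8]
force: [-0.5, 0.0, -4.2]
opening: 0.0252
```

>>> carry_out(targets=[[0.7,0,0,0,0,0,2],[1.5,0,0,0,0,0,2],[1.6,0,0,0,0,0,2],[1.6,0,0,0,0,0,2],[1.6,0,0,0,0,0,2],[1.6,0,0,0,0,0,2],[1.6,0,0,0,0,0,2],[1.0,0,0,0,0,0,2],[0.6,0,0,0,0,0,2],[0,0,0,0,0,0,2]])

```text
clock: 4.65
position: [0.6284, -0.0239, 0.0547]
tool_rot: [180.0, 0.1, 9.8]
force: [-4.6, -0.6, 3.7]
opening: 0.0252
```

>>> carry_out(targets=[[0,0,0,0,0,0,8.5],[0,0,0,0,0,0,8.5],[0,0,0,0,0,0,8.5],[0,0,-2,0,0,0,8.5],[0,0,-4,0,0,0,8.5],[0,0,-5,0,0,0,8.5],[-3.5,0,-4,0,0,0,8.5],[-4,0,-4,0,0,0,8.5],[-3.5,0,-2,0,0,0,8.5],[0,0,0,0,0,0,8.5],[0,0,0,0,0,0,8.5]])

```text
clock: 6.02
position: [0.5218, -0.0421, 0.2651]
tool_rot: [180.0, -0.1, 9.9]
force: [0.8, -0.0, 0.2]
opening: 0.0851
```

```bash
python3 - <<'E'
from h import *
cap('wrist','wrist1');cap('side','side1'); print(sense()['position'])
E
```

```text
[ 0.52180015 -0.04191487  0.2640993 ]
```

View pics/wrist1.png

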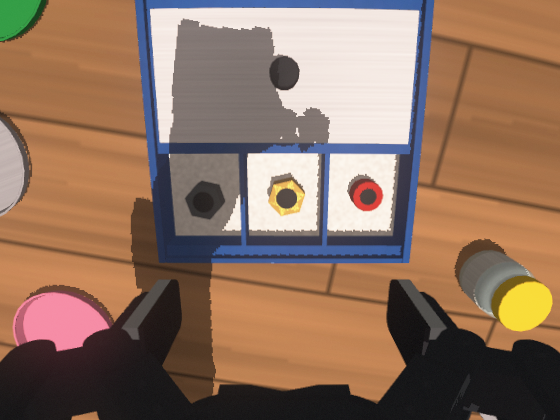

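View pics/side1.png

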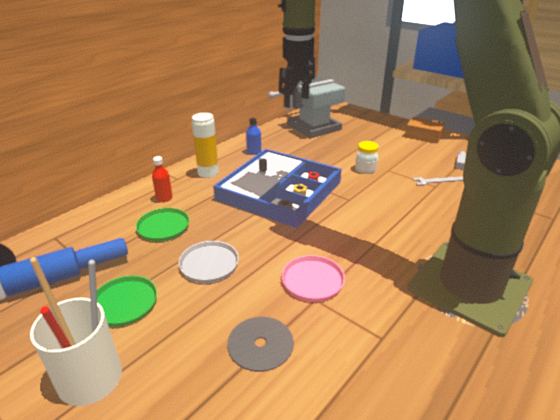

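The cover is back, and the wrist view shows the brass nut in the middle pocket at about (286,198), steel nut left and red bush right.

```bash
python3 - <<'E'
from h import *
w=load('wrist1');im=w['image'];hsv=cv2.cvtColor(im,cv2.COLOR_RGB2HSV)
m=((hsv[:,:,0]>15)&(hsv[:,:,0]<32)&(hsv[:,:,1]>90)&(hsv[:,:,2]>80)).astype(np.uint8)
m[:, :250]=0;m[:,322:]=0;m[:155]=0;m[235:]=0
cnt,_=cv2.findContours(m,0,2);c=max(cnt,key=cv2.contourArea);h=cv2.convexHull(c)
print(cv2.boundingRect(c),cv2.contourArea(h))
P=np.array([onz(w,*p[0],0.030)[:2] for p in h])*1000
(x,y),r=cv2.minEnclosingCircle(P.astype(np.float32));print('circ',x,y,r)
g=cv2.moments(P.astype(np.float32).reshape(-1,1,2));print('cent',g['m10']/g['m00'],g['m01']/g['m00'])
for a in range(-30,31,3):
    print(a,round(np.ptp(P@[np.cos(np.radians(a)),np.sin(np.radians(a))]),1),end='; ')
d=load('side1');print()
cv2.imwrite('pics/w1z.png',cv2.resize(im[150:240,240:340],None,fx=6,fy=6,interpolation=2)[:,:,::-1])
cv2.imwrite('pics/s1z.png',cv2.resize(d['image'][150:220,230:345],None,fx=6,fy=6,interpolation=2)[:,:,::-1])
print('hole',onz(w,287,198,.030)); print('knob',onz(w,284.5,73,.089))
a=np.radians(9.8);R=np.array([[np.cos(a),-np.sin(a)],[np.sin(a),np.cos(a)]])
print('pocket mid',np.array([.5777,-.0328])+R@[-.067,0], 'knob in case', R.T@(onz(w,284.5,73,.089)[:2]-[.5777,-.0328]))
E
```

```text
(268, 178, 37, 38) 986.5
circ 511.1934814453125 -47.16548156738281 21.218143463134766
cent 511.50436381754963 -47.26417928772968
-30 39.5; -27 40.1; -24 40.6; -21 41.1; -18 41.4; -15 41.7; -12 42.0; -9 42.3; -6 42.4; -3 42.3; 0 42.2; 3 42.0; 6 41.6; 9 41.1; 12 40.6; 15 40.0; 18 39.3; 21 38.9; 24 38.9; 27 39.5; 30 40.2; 
hole [ 0.51032604 -0.04846263  0.03      ]
knob [ 0.62848621 -0.02485286  0.089     ]
pocket mid [ 0.51167767 -0.04420404] knob in case [ 0.05139781 -0.00081312]
```

View pics/w1z.png

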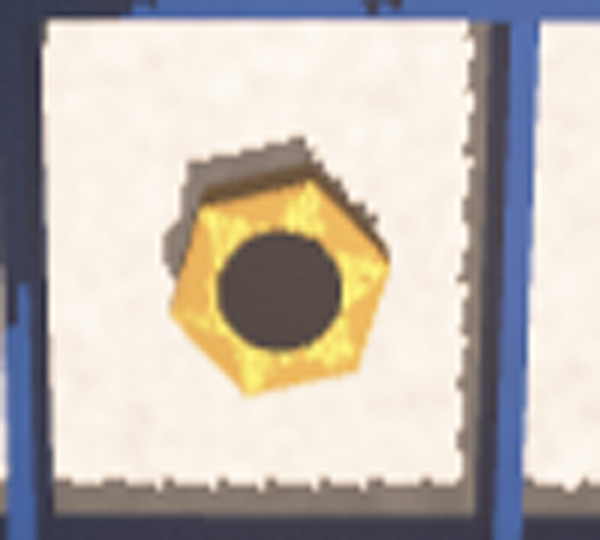

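View pics/s1z.png

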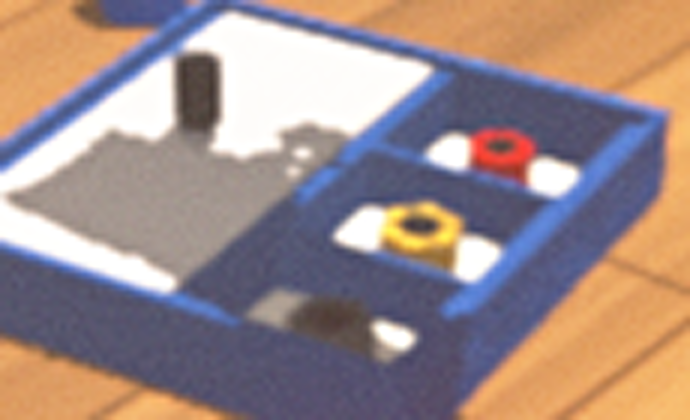

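```bash
python3 - <<'E'
from h import *
w=load('wrist1')
V=np.array([onz(w,240+a/6-.4,150+b/6-.4,.030)[:2] for a,b in [(205,210),(312,182),(388,262),(357,372),(248,395),(172,305)]])*1000
print(V.round(1),V.mean(0))
E=np.roll(V,-1,0)-V; print(np.linalg.norm(E,axis=1).round(1)); 
ang=np.degrees(np.arctan2(E[:,1],E[:,0])); print(ang, 'mod60',(ang-30)%60)
print('across',[round(float(abs(np.cross(E[i]/np.linalg.norm(E[i]),V[(i+3)%6]-V[i]))),1) for i in range(3)])
s=sense();print(s['joint_positions'],s['tool_rot'],s['position'])
E
```

```text
[[522.4 -31.9]
 [530.6 -49.9]
 [518.7 -65.9]
 [497.6 -64.2]
 [489.9 -45.3]
 [504.2 -28.9]] [510.55692817 -47.68001628]
[19.8 20.  21.2 20.4 21.8 18.5]
[ -65.32059416 -126.64109945  175.2560643   112.19829596   48.9698605
   -9.45178138] mod60 [24.67940584 23.35890055 25.2560643  22.19829596 18.9698605  20.54821862]
across [36.0, 35.4, 35.8]
[  3.21658092  29.2334092   -5.73147857 104.9852138    3.87503558
  45.94583612 -84.60973029] [-1.79991765e+02 -2.46659213e-02  9.87461580e+00] [ 0.52180015 -0.04191487  0.2640993 ]<stdin>:7: DeprecationWarning: Arrays of 2-dimensional vectors are deprecated. Use arrays of 3-dimensional vectors instead. (deprecated in NumPy 2.0)
```

>>> carry_out(targets=[[-1.2,0.38,0,0,0,-10.26,5],[0,0,1.2,0,0,-10.26,5],[0,0,1.2,0,0,-10.26,5],[0,0,1.2,0,0,-10.26,5],[0,0,1.2,0,0,-10.26,5],[0,0,1.2,0,0,-10.26,5],[0,0,1.2,0,0,-10.26,5],[0,0,1.2,0,0,-10.26,5],[0,0,1.2,0,0,-10.26,5],[0,0,1.2,0,0,-10.26,5],[0,0,0,0,0,0,5],[0,0,0,0,0,0,5]])

```text
clock: 7.62
position: [0.5103, -0.0479, 0.1562]
tool_rot: [180.0, -0.0, 112.3]
force: [-0.6, -0.2, 0.2]
opening: 0.0499
```

```bash
python3 - <<'E'
from h import *
cap('wrist','wrist2'); s=sense();print(s['position'],s['tool_rot'],s['joint_positions'],s['opening'])
E
```

```text
[ 0.51035374 -0.04790552  0.15647054] [1.79966302e+02 6.84142850e-03 1.12305647e+02] [ 18.98404533  40.26802098 -30.75019601 112.60564409  33.97279495
  36.25084556 -11.63363866] 0.05020975632500017
```

View pics/wrist2.png

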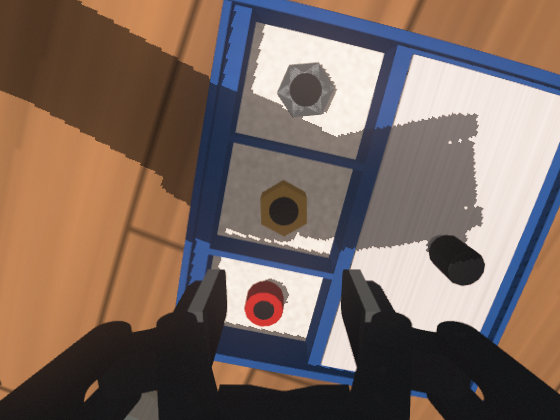

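The nut is at (284,208), its vertical flats square to the jaws and centred between them.

```bash
python3 - <<'E'
from h import *
w=load('wrist2');print(onz(w,284,208.5,.030),onz(w,261,208,.03),onz(w,307.5,208,.03))
E
```

```text
[ 0.50953228 -0.04546387  0.03      ] [ 0.49281373 -0.05188034  0.03      ] [ 0.52630633 -0.03815153  0.03      ]
```

>>> carry_out(targets=[[0.1,0,3,0,0,0,5],[0,0,4,0,0,0,5],[0,0,3.5,0,0,0,5],[0,0,2.5,0,0,0,5],[0,0,1.6,0,0,0,5],[0,0,0,0,0,0,5],[0,0,0,0,0,0,3],[0,0,0,0,0,0,3],[0,0,0,0,0,0,3],[0,0,0,0,0,0,3]], newtons=40)

```text
clock: 8.93
position: [0.5102, -0.0472, 0.0112]
tool_rot: [179.9, 0.0, 112.4]
force: [-0.3, 0.7, 6.7]
opening: 0.035
```

>>> carry_out(targets=[[0,0,-1.5,0,0,0,3],[0,0,-3,0,0,0,3],[0,0,-3.5,0,0,0,3],[0,0,-3.5,0,0,0,3],[0,0,-2,0,0,0,3],[0,0,0,0,0,0,3]])

```text
clock: 9.68
position: [0.5102, -0.0474, 0.1465]
tool_rot: [179.8, 0.1, 112.4]
force: [-0.5, -0.1, -1.6]
opening: 0.035
```

```bash
python3 - <<'E'
from h import *
cap('wrist','wrist3'); s=sense();print(s['position'],s['tool_rot'],s['joint_positions'],s['opening'])
E
```

```text
[ 0.50946309 -0.04752923  0.14538414] [1.79968720e+02 3.18646999e-02 1.12409818e+02] [ 18.72104402  41.27750557 -30.48780874 113.26801233  35.76460299
  34.97878476 -13.2709387 ] 0.034672809040431914
```

View pics/wrist3.png

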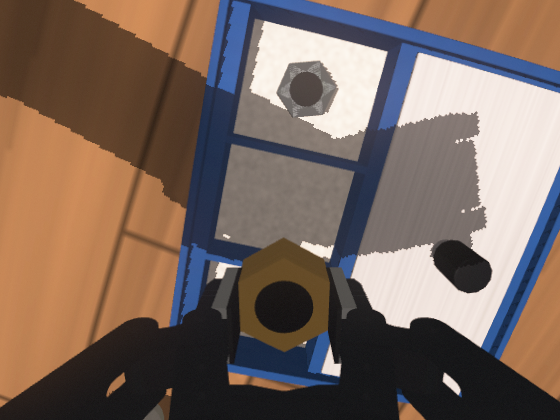

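>>> carry_out(targets=[[1.8,0.6,0,0,0,0,3],[3.5,1.2,0,0,0,0,3],[3.8,1.25,0,0,0,0,3],[3.8,1.25,0,0,0,0,3],[3.8,1.25,0,0,0,0,3],[3.8,1.25,0,0,0,0,3],[3.8,1.25,0,0,0,0,3],[3.8,1.25,0,0,0,0,3],[3.5,1.2,0,0,0,0,3],[2.3,0.8,0,0,0,0,3],[1.2,0.5,0,0,0,0,3],[0,0,0,0,0,0,3],[0,0,0,0,0,0,3]])

```text
clock: 11.35
position: [0.4848, 0.3202, 0.1447]
tool_rot: [-179.9, 0.1, 112.4]
force: [-0.3, -0.1, -0.4]
opening: 0.0349
```

```bash
python3 - <<'E'
from h import *
cap('wrist','wrist4'); cap('side','side4');s=sense();print(s['position'],s['tool_rot'],s['joint_positions'],s['opening'])
E
```

```text
[0.4849111  0.32053087 0.14501597] [-1.79956309e+02  8.49910577e-02  1.12340429e+02] [-22.10818582  44.82633472 -27.83400525 101.42665219  29.97897328
  41.36513413 -43.73220696] 0.034982239947623096
```

View pics/wrist4.png

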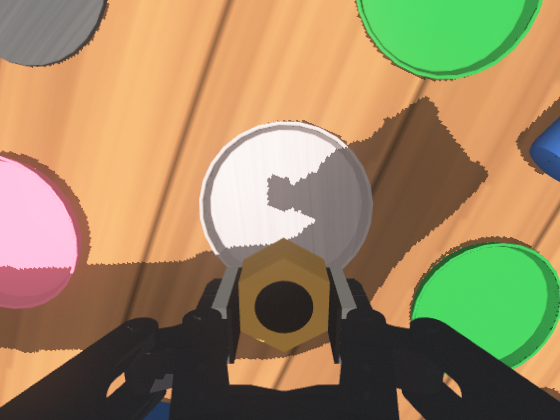

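View pics/side4.png

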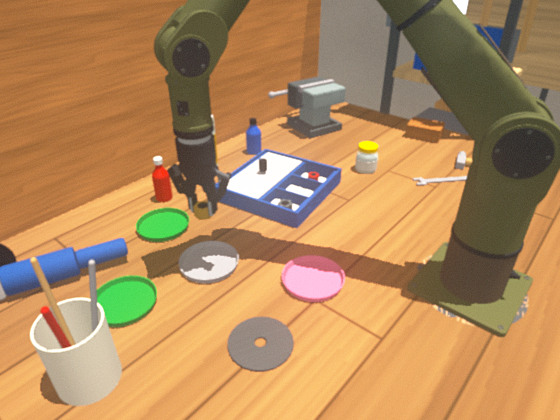

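```bash
python3 - <<'E'
from h import *
w=load('wrist4');
P=[onz(w,u,v,.016)[:2] for u,v in [(200,200),(286,121),(373,200),(230,142),(342,142)]]
P=np.array(P);print(P.round(4)); A=np.c_[2*P,np.ones(5)];s=np.linalg.lstsq(A,(P**2).sum(1),rcond=None)[0];print(s[:2],np.sqrt(s[2]+s[:2]@s[:2]))
E
```

```text
[[0.4207 0.303 ]
 [0.4602 0.3838]
 [0.546  0.3546]
 [0.4273 0.3538]
 [0.5047 0.3857]]
[0.48667988 0.32039897] 0.06825363962610621
```

>>> carry_out(targets=[[0,0,2.5,0,0,0,3],[0,0,3.5,0,0,0,3],[0,0,3,0,0,0,3],[0,0,2.3,0,0,0,3],[0,0,1.4,0,0,0,3],[0,0,0.7,0,0,0,3],[0,0,0,0,0,0,3]])

```text
clock: 12.32
position: [0.4847, 0.3223, 0.0114]
tool_rot: [180.0, 0.0, 112.4]
force: [-0.3, -0.0, -0.7]
opening: 0.0349
```

>>> carry_out(targets=[[0,0,0,0,0,0,5],[0,0,0,0,0,0,5],[0,0,0,0,0,0,5],[0,0,-1,0,0,0,5],[0,0,-3,0,0,0,5],[0,0,-4,0,0,0,5],[0,0,-4,0,0,0,5],[-2,0,-4,0,0,0,5],[-3,0,0,0,0,0,5],[0,0,0,0,0,0,5],[0,0,0,0,0,0,5]])

```text
clock: 13.7
position: [0.5031, 0.2767, 0.1715]
tool_rot: [180.0, -0.0, 112.5]
force: [-0.2, 0.5, 0.7]
opening: 0.05
```

```bash
python3 - <<'E'
from h import *
cap('wrist','wrist5'); cap('side','side5');s=sense();print(s['position'],s['force'],s['opening'],s['clock'])
E
```

```text
[0.5028103  0.27735792 0.17127168] [ 0.72992127 -0.30735702 -0.59234637] 0.04988734497456247 13.8
```

View pics/wrist5.png

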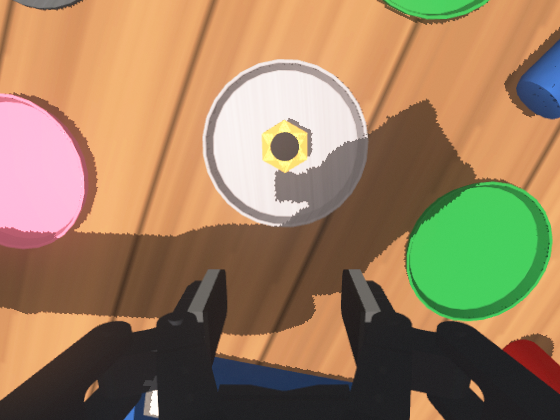

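View pics/side5.png

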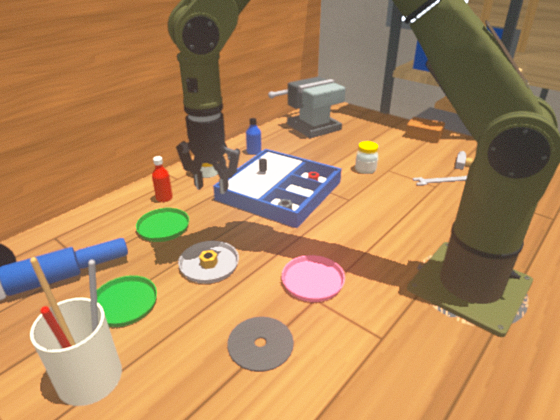

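The nut sits flat near the middle of the dish: wrist (285,146) against a rim centre of about (285,143). In the side view the cover is still back, knob at (263,166), and the gripper is clear of everything.

```bash
python3 - <<'E'
from h import *
w=load('wrist5');print(onz(w,285,146,.028), onz(load('side5'),263,166,.072))
print(workorder.close_job())
E
```

```text
[0.48525032 0.3224635  0.028     ] [ 0.62120494 -0.01548368  0.072     ]
the job is handed in; nothing more can be done
None
```

I slid the cover back about 117 mm by its knob without lifting it. I then took the brass nut from the middle pocket, set it in the steel dish and let go. The job was handed in at about 14 s, and no verdict is reported.

**Nut:** the last wrist picture puts it at (0.485, 0.322), about 2 to 3 mm from the dish centre I measured, well inside the 52 mm allowed. It lies flat in the picture.

**Cover:** the wrist picture taken after the slide puts the knob at case x ≈ 0.051 m, against the 0.03 m required. In the last side picture it is still back, knob at case x ≈ 0.046 m. That reading differs from the wrist one by about 12 mm, because I picked the knob pixel by eye. I did not check the cover's tilt or height by number; it looks flat in the pictures.

**Other readings:** the first dish estimates from the scene and side cameras disagreed by 5 to 7 mm, and the later wrist view (rim radius 68 mm) settled it. The wrist forces read at the end of each move stayed under 7 N. The gripper was open and well clear of everything when I handed in.

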